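# Transfer the eye-drop bottles to the examination rack in the same order

## Robot

A 7-joint arm with a two-finger parallel gripper is mounted at the origin on the work surface. World frame = base frame: x ahead of the robot, y to its left, z up, the work surface at z = 0. Lengths are in m, angles in rad, forces in N, time in s.
With the tool pointing down it reaches from about 0.4 to 0.875 m from the base axis. Payload 19.3 kg.
Tool frame: the origin (TCP) lies between the finger pads; the fingertips stand 17 mm ahead of it and the grasp point (between the pads) lies 2 mm behind it; z points along the fingers, x is the direction in which the jaws open and shut, and the axes are right-handed (so a half turn about z gives the same grasp; the last joint's range is limited). The gripper opens to 85 mm and grips with 20 to 120 N. Pads are 22 mm wide; open, the fingers measure 114 mm over their backs; the gripper's body (76 mm by 85 mm) begins 54 mm behind the grasp point. The pads swing forward as they close: fully open they stand 13 mm farther back than shut.
Start: joints at [-1.384, 0.521, -0.036, 1.599, 0.021, 1.021, -0.113], TCP at [0.159, 0.604, 0.213] pointing down, gripper open.
Joint ranges: [-2.91, 2.91], [-0.3, 2.13], [-1.5, 1.42], [0.17, 2.43], [-1.26, 4.41], [0.16, 1.93], [-2.52, 2.52]. Speed limits (rad/s): [1.89, 1.89, 2.39, 2.39, 3.01, 3.01, 3.01].

## Interface

Orientations are given as [roll, pitch, yaw] about the fixed x, y, z axes, in that order (R = Rz(yaw) Ry(pitch) Rx(roll)).
In Python, from workcell import bot gives the robot as it stands. The module is installed in compiled form; this text tells all that it offers.
- The arm moves only by the tool arm_command, never from a script. Its argument "targets" is a list of rows, each a list of 6 numbers: the shift along the tool's x, y, z in mm, then the turn, a rotation vector about the tool's x, y, z in degrees. In form: [[x, y, z, wx, wy, wz], ...]. A call has 1 to 8 rows; each row shifts and turns the pose as measured when the row begins, along the tool's axes as they then stand; what a row does not reach is not made up. A row lasts 1/10 s, in which the tool goes at most 50 mm and 8.59 degrees, less where a joint would pass 70% of its speed; a pose out of reach is approached as far as the arm can. A call is refused whole if a number of a shift passes 50 or a number of a turn 8.59, either way. A call with a gripper value outside its range is refused whole. "grip" is the opening in per cent of the stroke, from 0 (shut) to 100 (fully open), set as the call begins (left out, the last holds). The fingers move at their own pace and stop on an object; "grip_force" is the grip in N (left out, the last holds). Time passes only in rows, so rows that do not move let the fingers close. It gives the time, the measured TCP pose, the force and the opening at its end, in the units of the state.
- bot.observe(): the state, without advancing time (a new reading comes with each control period).
- bot.grab_frame(name): name is "scene" or "top" or "wrist"; returns a dict with "color" (480x640x3 uint8, red, green, blue), "depth" (480x640 float32, m along the optical axis (not along the pixel's ray), 0 where there is no reading), "fov_y" (degrees; the focal length in pixels is half the picture's height over the tangent of half this angle, whatever the lens; pixels are square), "cx", "cy" (the principal point, pixels), "R" (3x3) and "t" (3): a world point X has camera coordinates R X + t; the wrist camera has in their place "hand_eye" (4x4, takes a point from camera to tool coordinates, whose origin is the TCP and whose axes are the tool frame's). Camera axes: x right, y down, z forward; pixel columns grow to the right and rows downward; lengths in m; the calibration is good to about 2 mm. A picture is of the moment at which its call begins: read the wrist's pose just before it.
- bot.job_done(): hands the job in, once; it reports no verdict.
The state is a dict: "clock": time; "qpos": joint angles; "qd": joint speeds; "joint_efforts": joint torques, N m; "position": TCP position; "tool_rot": TCP orientation; "force": force on the tool from outside, world axes, zero at the start; "moment": the same for the moment, N m; "grip_width": finger opening in m.
Only numpy, scipy, OpenCV 4.12 (cv2) and the standard library are available. Lean on these libraries where they do the work, as an engineer would, in place of code of your own. Each camera call takes 0.05 s, during which the arm holds its last target. There are 200 camera calls.

## Task

Move the four eye-drop bottles with red, green, yellow and blue caps from the grey rack into the white rack, keeping their order: counting from the black end of each rack, every bottle goes into the same-numbered compartment as it had in the grey rack, because the examiner takes them by position without looking. Keep each bottle upright and leave it standing on the floor of its compartment.

Things in the scene. Friction and masses are not known exactly. Their poses are not given: they have to be found in the camera images.
- caddy: Grey rack the bottles start in, fixed: a row of 4 open square compartments, 42 x 42 mm inside, pitch 46; walls 4 mm thick, 28 high; floor 4 mm thick; 188 x 50 mm plus a black end plate with thumb tab (20 mm more, 30 high). Origin: centre of the 188 x 50 underside; x along the row to the black end, z up. Compartment centres x = +69 (first, at the black end), +23, -23, -69 mm, y = 0.
- rack: White rack the bottles go to, fixed, empty at the start: same sizes and axes as the grey one (origin: centre of underside; x along the row to its own black end; compartment centres x = +69 (first), +23, -23, -69 mm, y = 0; floor 4 mm above the origin, walls 28 mm high), without clips. Either rack may lie left or right, turned any way round.
- bottle_red: White eye-drop bottle with red cap and band, loose, upright, 82 mm tall, about 22 g: body 28 mm diameter up to 54 mm, then cap 23 narrowing to 18 mm. Origin: centre of its underside, z up. Stands on the floor of a grey compartment, within 5 mm of its centre; body clear of the walls by 30 mm. Next bottle 46 mm away along the row: grip across the row, fingertips above the walls.
- bottle_green: White eye-drop bottle with green cap and band, loose, upright, 82 mm tall, about 22 g: body 28 mm diameter up to 54 mm, then cap 23 narrowing to 18 mm. Origin: centre of its underside, z up. Stands on the floor of a grey compartment, within 5 mm of its centre; body clear of the walls by 30 mm. Next bottle 46 mm away along the row: grip across the row, fingertips above the walls.
- bottle_yellow: White eye-drop bottle with yellow cap and band, loose, upright, 82 mm tall, about 22 g: body 28 mm diameter up to 54 mm, then cap 23 narrowing to 18 mm. Origin: centre of its underside, z up. Stands on the floor of a grey compartment, within 5 mm of its centre; body clear of the walls by 30 mm. Next bottle 46 mm away along the row: grip across the row, fingertips above the walls.
- bottle_blue: White eye-drop bottle with blue cap and band, loose, upright, 82 mm tall, about 22 g: body 28 mm diameter up to 54 mm, then cap 23 narrowing to 18 mm. Origin: centre of its underside, z up. Stands on the floor of a grey compartment, within 5 mm of its centre; body clear of the walls by 30 mm. Next bottle 46 mm away along the row: grip across the row, fingertips above the walls.
- clip_red: Red ticket clip with a white paper strip, 32 mm wide, fixed on one long rim (the -y side) of the grey rack beside the compartment where the red-capped bottle starts; it stays there. Reaches 30 mm high and 10 mm out from the wall. Origin: centre of that compartment at the height of the rack's underside; axes as the grey rack.
- clip_green: Green ticket clip with a white paper strip, 32 mm wide, fixed on one long rim (the -y side) of the grey rack beside the compartment where the green-capped bottle starts; it stays there. Reaches 30 mm high and 10 mm out from the wall. Origin: centre of that compartment at the height of the rack's underside; axes as the grey rack.
- clip_yellow: Yellow ticket clip with a white paper strip, 32 mm wide, fixed on one long rim (the -y side) of the grey rack beside the compartment where the yellow-capped bottle starts; it stays there. Reaches 30 mm high and 10 mm out from the wall. Origin: centre of that compartment at the height of the rack's underside; axes as the grey rack.
- clip_blue: Blue ticket clip with a white paper strip, 32 mm wide, fixed on one long rim (the -y side) of the grey rack beside the compartment where the blue-capped bottle starts; it stays there. Reaches 30 mm high and 10 mm out from the wall. Origin: centre of that compartment at the height of the rack's underside; axes as the grey rack.

How it is judged:
By the outcome, as a careful person would: the job done as asked, in the order asked, and still so for the second after the job is handed in, with the robot touching nothing.
It also fails if it takes over 104 s, if anything falls off the work surface, if the arm or the gripper's body presses on something with over 40 N, if the wrist force passes 120 N, or if a joint passes its speed limit or range.

## Working session

There is one attempt and no reset: what is moved stays moved. The work goes in short steps, Python scripts to look and compute and a tool call to move; the robot and the scene stay as the last step left them, time stands still between calls to the robot, and variables do not carry over. Pictures are saved under pics/ and viewed, about 12 in all and at most 16, crops included, and the job is handed in when it is done.

Besides the shell and the picture viewer there is one more tool, called as name(argument=value, ...), one argument or row to a line, values as JSON. arm_command: Moves the arm, as the interface text tells. Its arguments: {"type":"object","properties":{"targets":{"type":"array"},"grip":{"type":"number"},"grip_force":{"type":"number"}},"required":["targets"]}

```bash
mkdir -p pics
cat > h.py <<'E'
import numpy as np, cv2
from workcell import bot
def snap(n,f=None):
    d=bot.grab_frame(n)
    if f: cv2.imwrite('pics/'+f,d['color'][:,:,::-1])
    return d
def K(d): return 240/np.tan(np.radians(d['fov_y'])/2)
def ray(d,u,v,z,pose=None):
    f=K(d); c=np.array([(u-d['cx'])/f,(v-d['cy'])/f,1])
    R=d['R'];t=d['t']; o=-R.T@t; r=R.T@c
    return o+r*(z-o[2])/r[2]
E
python3 - <<'E'
from h import *
s=bot.observe(); print(s)
for n in('top','scene'):
    d=snap(n,n+'.png'); print(n,d['fov_y'],d['cx'],d['cy'],d['R'],d['t'])
E
```

```text
{'clock': 0.0, 'qpos': array([-1.38417568,  0.52203211, -0.03633221,  1.60000116,  0.02117627,
        1.02104624, -0.11275008]), 'qd': array([ 0.00012625, -0.00133964, -0.0001659 , -0.00055023, -0.00047872,
       -0.00112303,  0.00104728]), 'joint_efforts': array([-5.09818183e-04, -9.27117276e+01,  1.98000155e+00, -3.69939137e+01,
        1.79823639e-02,  8.11570790e-03, -5.21287529e-05]), 'position': array([0.15869327, 0.60416423, 0.21281684]), 'tool_rot': array([3.14153866e+00, 1.10169042e-03, 1.31400724e+00]), 'force': array([0.02221106, 0.66122359, 0.47554074]), 'moment': array([ 0.01654784, -0.01133597,  0.01160174]), 'grip_width': 0.08561161825977817}
top 42.08087728544642 314.7403522385284 232.8988014935143 [[ 0.019504   -0.99936191 -0.02992268]
 [-0.99606002 -0.01683254 -0.08706948]
 [ 0.08651025  0.03150299 -0.99575275]] [0.00133458 0.59019087 0.86852859]
scene 56.4117883346824 327.2211376889511 239.27916260359112 [[-0.50634637  0.86216918  0.01666335]
 [ 0.54960309  0.33754816 -0.76419741]
 [-0.66449213 -0.37779035 -0.64476713]] [ 0.28305991 -0.26851532  1.12374329]
```

View pics/top.png

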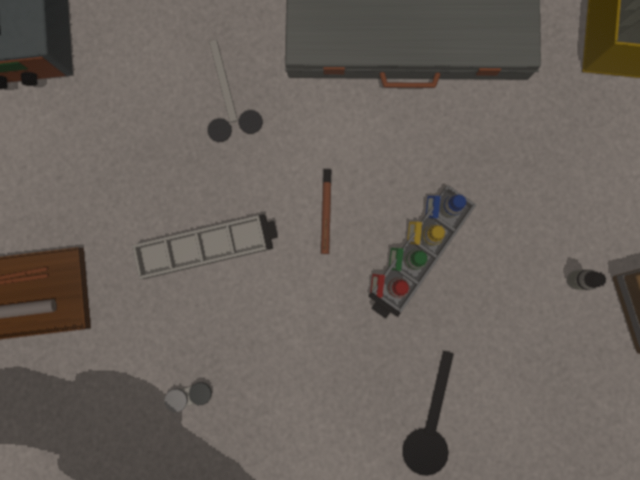

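View pics/scene.png

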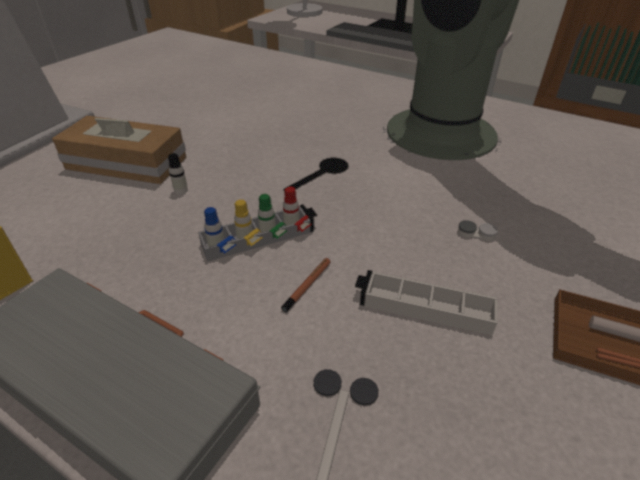

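```bash
cat >> h.py <<'E'
def cloud(d,pose=None):
    f=K(d); v,u=np.mgrid[:480,:640]; Z=d['depth']
    P=np.stack([(u-d['cx'])/f*Z,(v-d['cy'])/f*Z,Z],-1)
    if pose is None: return (P-d['t'])@d['R']
    from scipy.spatial.transform import Rotation as Ro
    R=Ro.from_euler('xyz',pose['tool_rot']).as_matrix()
    H=d['hand_eye']; return (P@H[:3,:3].T+H[:3,3])@R.T+pose['position']
def hue(d):
    h=cv2.cvtColor(d['color'],cv2.COLOR_RGB2HSV); H,S=h[...,0].astype(int),h[...,1]
    return {'red':((H<8)|(H>172))&(S>120),'green':(H>45)&(H<80)&(S>90),'yellow':(H>18)&(H<32)&(S>120),'blue':(H>105)&(H<130)&(S>110)}
def caps(d,W,x0,x1,y0,y1):
    for n,m in hue(d).items():
        b=m&(W[...,2]>.06)&(W[...,2]<.1)&(W[...,0]>x0)&(W[...,0]<x1)&(W[...,1]>y0)&(W[...,1]<y1)
        if b.sum()<4: print(n,'none'); continue
        P=W[b]; zt=np.percentile(P[:,2],95); T=P[P[:,2]>zt-.004]
        print(n,b.sum(),'top',zt.round(4),'c',((T.max(0)+T.min(0))/2).round(4)[:2],'med',np.median(T,0).round(4)[:2], 'ext',np.ptp(T,axis=0)[:2].round(3))
def rim(W,x0,x1,y0,y1,lo=.022,hi=.034):
    b=(W[...,2]>lo)&(W[...,2]<hi)&(W[...,0]>x0)&(W[...,0]<x1)&(W[...,1]>y0)&(W[...,1]<y1)
    b=cv2.morphologyEx(b.astype(np.uint8),cv2.MORPH_OPEN,np.ones((2,2)))>0
    r=cv2.minAreaRect((W[b][:,:2]*1000).astype(np.float32)); print('rim',b.sum(),r,'box',cv2.boxPoints(r).round(1).tolist())
E
python3 - <<'E'
from h import *
d=bot.grab_frame('top'); W=cloud(d)
print('table z',np.median(W[300:340,250:330,2]))
caps(d,W,.4,.8,-.4,0)
rim(W,.4,.75,.02,.4); rim(W,.35,.75,-.35,-.03)
for uv in((458,203),(437,232),(419,257),(400,287),(272,231),(137,257)): print(uv,W[uv[1],uv[0]].round(3),ray(d,*uv,.08).round(3),ray(d,*uv,.028).round(3))
E
```

```text
table z -0.000371069469593266
red 187 top 0.0878 c [ 0.5157 -0.1058] med [ 0.515  -0.1053] ext [0.017 0.017]
green 137 top 0.0876 c [ 0.5539 -0.1288] med [ 0.5539 -0.1293] ext [0.016 0.016]
yellow 212 top 0.0874 c [ 0.5889 -0.1531] med [ 0.589  -0.1526] ext [0.019 0.018]
blue 138 top 0.088 c [ 0.6296 -0.1815] med [ 0.6306 -0.1812] ext [0.016 0.016]
rim 1592 ((566.5411376953125, 127.6921615600586), (290.5865478515625, 99.24969482421875), 88.32991790771484) box [[512.7000122070312, -16.100000381469727], [611.9000244140625, -19.0], [620.4000244140625, 271.5], [521.2000122070312, 274.3999938964844]]
rim 2217 ((559.8929443359375, -133.73960876464844), (94.8406753540039, 235.1077880859375), 43.825355529785156) box [[444.29998779296875, -81.80000305175781], [607.0999755859375, -251.39999389648438], [675.5, -185.6999969482422], [512.7000122070312, -16.100000381469727]]
(458, 203) [ 0.628 -0.18   0.086] [ 0.629 -0.181  0.08 ] [ 0.636 -0.191  0.028]
(437, 232) [ 0.589 -0.152  0.085] [ 0.589 -0.153  0.08 ] [ 0.594 -0.162  0.028]
(419, 257) [ 0.555 -0.129  0.085] [ 0.555 -0.129  0.08 ] [ 0.558 -0.137  0.028]
(400, 287) [ 0.515 -0.104  0.086] [ 0.515 -0.105  0.08 ] [ 0.515 -0.11   0.028]
(272, 231) [0.592 0.074 0.026] [0.587 0.068 0.08 ] [0.592 0.073 0.028]
(137, 257) [0.551 0.268 0.024] [0.549 0.25  0.08 ] [0.551 0.267 0.028]
```

Run:
```python
from h import *
d=bot.grab_frame('top'); W=cloud(d); g=d['color'].min(2)
b=((g>115)&(W[...,0]>.5)&(W[...,0]<.64)&(W[...,1]>.05)&(W[...,1]<.3)).astype(np.uint8)
n,l,st,c=cv2.connectedComponentsWithStats(b); i=1+np.argmax(st[1:,4]); m=l==i; print(st[i])
for z in(.028,):
    vu=np.argwhere(m); P=np.array([ray(d,u,v,z)[:2]*1000 for v,u in vu],np.float32)
    r=cv2.minAreaRect(P); print(r,cv2.boxPoints(r).round(1).tolist())
q=m&(W[...,2]>.022)&(W[...,2]<.034); print(q.sum(),cv2.minAreaRect((W[q][:,:2]*1000).astype(np.float32)))
```

```text
Traceback (most recent call last):
ValueError: attempt to get argmax of an empty sequence
```

Run:
```python
from h import *
d=bot.grab_frame('top'); W=cloud(d); g=d['color'].astype(int).sum(2)/3
R=(W[...,0]>.5)&(W[...,0]<.64)&(W[...,1]>.05)&(W[...,1]<.3)
hi=R&(W[...,2]>.022)&(W[...,2]<.036)
print(np.percentile(g[hi],[5,25,50,75,95]),np.percentile(g[R&(W[...,2]<.002)],[5,50,95]))
for th in (0,60):
    q=(hi&(g>th)).astype(np.uint8); n,l,st,c=cv2.connectedComponentsWithStats(q); i=1+np.argmax(st[1:,4])
    P=(W[l==i][:,:2]*1000).astype(np.float32); r=cv2.minAreaRect(P); print(th,len(P),r,cv2.boxPoints(r).round(1).tolist())
c=d['color'][180:320,110:330,::-1]; cv2.imwrite('pics/w.png',cv2.resize(c,None,fx=3,fy=3))
```

```text
[ 38.3         86.66666667 102.         109.33333333 113.33333333] [ 95.66666667 110.         114.66666667]
0 1619 ((570.3724975585938, 169.75558471679688), (50.58922576904297, 208.47959899902344), 14.234572410583496) [[520.2000122070312, 264.6000061035156], [571.5, 62.5], [620.5, 74.9000015258789], [569.2999877929688, 277.0]]
60 1296 ((568.2945556640625, 177.94659423828125), (50.58922576904297, 191.5786590576172), 14.234572410583496) [[520.2000122070312, 264.6000061035156], [567.2999877929688, 78.9000015258789], [616.4000244140625, 91.30000305175781], [569.2999877929688, 277.0]]
```

View pics/w.png

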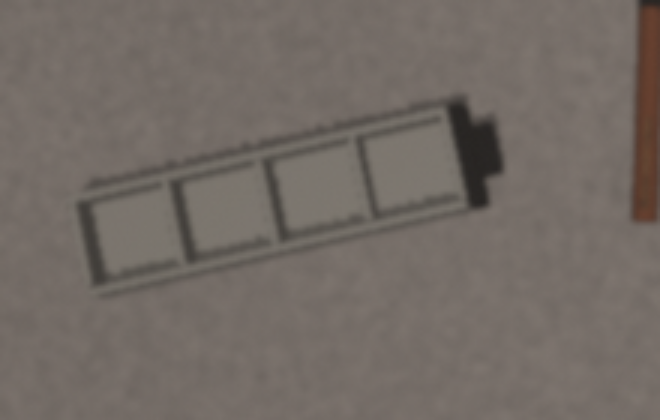

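```bash
cat >> h.py <<'E'
from scipy.spatial.transform import Rotation as Ro
def plan(x,y,z,yaw,n=None,s=None,p=None):
    """rows (mm, deg) from the present pose to tool-down pose at x,y,z (mm), yaw (deg)"""
    s=s or bot.observe(); R=Ro.from_euler('xyz',s['tool_rot']); P=s['position']*1000
    T=Ro.from_euler('xyz',[180,0,yaw],degrees=True); D=np.array([x,y,z])-P; w=(T*R.inv()).as_rotvec(degrees=True)
    n=n or int(max(np.ceil(abs(D).max()/45),np.ceil(abs(w).max()/8),1))
    print('n',n,'dist',D.round(1),'turn',w.round(1))
    for k in range(n):
        Rk=Ro.from_rotvec(w*k/n,degrees=True)*R
        print([*Rk.inv().apply(D/n).round(1).tolist(),*Rk.inv().apply(w/n).round(1).tolist()])
E
python3 -c "
from h import *
plan(568,180,260,14.2)"
```

```text
n 10 dist [ 409.3 -424.4   46.9] turn [  0.   -0.  -61.1]
[-30.6, 50.4, -4.7, 0.0, 0.0, 6.1]
[-25.1, 53.3, -4.7, 0.0, 0.0, 6.1]
[-19.3, 55.7, -4.7, 0.0, 0.0, 6.1]
[-13.3, 57.4, -4.7, 0.0, 0.0, 6.1]
[-7.1, 58.5, -4.7, 0.0, 0.0, 6.1]
[-0.8, 58.9, -4.7, 0.0, 0.0, 6.1]
[5.5, 58.7, -4.7, 0.0, 0.0, 6.1]
[11.7, 57.8, -4.7, 0.0, 0.0, 6.1]
[17.8, 56.2, -4.7, 0.0, 0.0, 6.1]
[23.7, 54.0, -4.7, 0.0, 0.0, 6.1]
```

```bash
sed -i 's/abs(D).max()\/45/np.linalg.norm(D)\/40/' h.py
```

arm_command(
  targets=[
    [-22, 36, -3.5, 0, 0, 4.4],
    [-19, 37, -3.5, 0, 0, 4.4],
    [-16, 39, -3.5, 0, 0, 4.4],
    [-13, 40, -3.5, 0, 0, 4.4],
    [-10, 41, -3.5, 0, 0, 4.4],
    [-7, 42, -3.5, 0, 0, 4.4],
    [-3, 42, -3.5, 0, 0, 4.4],
    [0, 42, -3.5, 0, 0, 4.4],
  ],
  grip=100,
)

```text
clock: 1.05
position: [0.3944, 0.3556, 0.2403]
tool_rot: [-3.14, 0.002, 0.687]
force: [0.7, 0.6, -0.1]
grip_width: 0.0855
```

```bash
python3 -c "
from h import *
plan(568,180,260,14.2)"
```

```text
n 7 dist [ 173.6 -175.6   19.7] turn [ -0.1  -0.2 -25.1]
[3.3, 35.1, -2.9, -0.0, 0.0, 3.6]
[5.5, 34.8, -2.9, -0.0, 0.0, 3.6]
[7.6, 34.4, -2.9, -0.0, 0.0, 3.6]
[9.8, 33.9, -2.9, -0.0, 0.0, 3.6]
[11.9, 33.2, -2.8, -0.0, 0.0, 3.6]
[13.9, 32.4, -2.8, -0.0, 0.0, 3.6]
[15.9, 31.5, -2.8, -0.0, 0.0, 3.6]
```

arm_command(
  targets=[
    [3, 35, -3, 0, 0, 3.6],
    [5.5, 35, -3, 0, 0, 3.6],
    [7.5, 34.5, -3, 0, 0, 3.6],
    [10, 34, -3, 0, 0, 3.6],
    [12, 33, -3, 0, 0, 3.6],
    [14, 32.5, -3, 0, 0, 3.6],
    [16, 31.5, -3, 0, 0, 3.6],
    [0, 0, 0, 0, 0, 0],
  ],
)

```text
clock: 1.85
position: [0.5756, 0.1643, 0.2628]
tool_rot: [3.141, 0.0, 0.219]
force: [-1.8, 0.6, -0.1]
grip_width: 0.0856
```

Run:
```python
from h import *
s=bot.observe(); d=snap('wrist','w1.png'); print(s['position'],s['tool_rot'],d['hand_eye'].round(3).tolist(),d['fov_y'])
W=cloud(d,s); g=d['color'].astype(int).mean(2)
print(W[...,0].min(),W[...,0].max(),W[...,1].min(),W[...,1].max())
R=(W[...,0]>.5)&(W[...,0]<.64)&(W[...,1]>.05)&(W[...,1]<.3)
hi=R&(W[...,2]>.022)&(W[...,2]<.036)
for th in (0,60):
    q=(hi&(g>th)).astype(np.uint8); n,l,st,c=cv2.connectedComponentsWithStats(q); i=1+np.argmax(st[1:,4])
    P=(W[l==i][:,:2]*1000).astype(np.float32); r=cv2.minAreaRect(P); print(th,len(P),np.median(W[l==i][:,2]),r,cv2.boxPoints(r).round(1).tolist())
```

```text
[0.57563825 0.16432738 0.26278023] [3.14130325e+00 4.30016938e-04 2.18828521e-01] [[1.0, 0.0, 0.0, 0.001], [-0.001, 0.96, 0.281, -0.072], [-0.0, -0.281, 0.96, -0.16], [0.0, 0.0, 0.0, 1.0]] 63.818798259551215
0.2251651936429765 1.8189058299715444 -0.3090463270617213 0.4129199044794432
0 3006 0.027433465274435104 ((570.421142578125, 171.30606079101562), (50.10697555541992, 207.7724151611328), 14.226828575134277) [[520.5999755859375, 265.79998779296875], [571.7000122070312, 64.4000015258789], [620.2000122070312, 76.80000305175781], [569.2000122070312, 278.20001220703125]]
60 2529 0.02735914720357782 ((568.9086303710938, 177.27154541015625), (50.10697555541992, 195.4639892578125), 14.226828575134277) [[520.5999755859375, 265.79998779296875], [568.5999755859375, 76.4000015258789], [617.2000122070312, 88.69999694824219], [569.2000122070312, 278.20001220703125]]
```

View pics/w1.png

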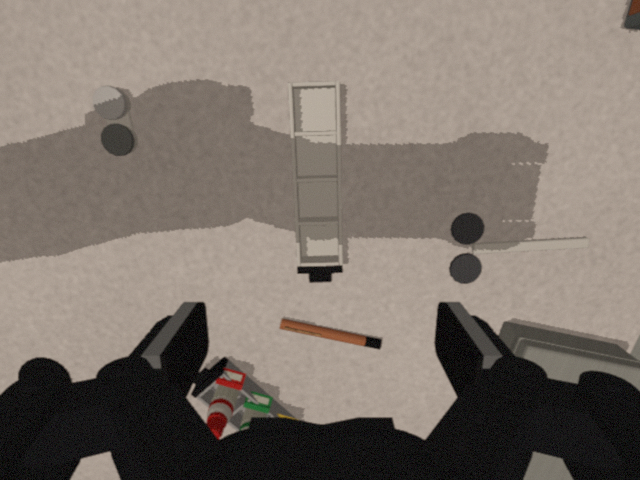

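```bash
python3 -c "
from h import *
plan(660,-200,250,56.5)"
```

```text
n 10 dist [  85.7 -366.3  -12.4] turn [ 0.  -0.1 43.8]
[0.3, 37.6, 1.2, -0.0, 0.0, -4.4]
[-2.6, 37.5, 1.2, -0.0, 0.0, -4.4]
[-5.4, 37.2, 1.2, -0.0, 0.0, -4.4]
[-8.3, 36.7, 1.2, -0.0, 0.0, -4.4]
[-11.0, 36.0, 1.2, -0.0, 0.0, -4.4]
[-13.8, 35.0, 1.2, -0.0, 0.0, -4.4]
[-16.4, 33.9, 1.2, -0.0, 0.0, -4.4]
[-18.9, 32.5, 1.2, -0.0, 0.0, -4.4]
[-21.4, 31.0, 1.2, -0.0, 0.0, -4.4]
[-23.7, 29.3, 1.2, -0.0, 0.0, -4.4]
```

arm_command(
  targets=[
    [0, 46, 1, 0, 0, -5.5],
    [-4, 46, 1, 0, 0, -5.5],
    [-9, 45.5, 1, 0, 0, -5.5],
    [-13, 44, 1, 0, 0, -5.5],
    [-17, 43, 1, 0, 0, -5.5],
    [-21, 41, 1, 0, 0, -5.5],
    [-25, 39, 1, 0, 0, -5.5],
    [-29, 37, 1, 0, 0, -5.5],
  ],
)

```text
clock: 2.7
position: [0.6654, -0.1867, 0.2511]
tool_rot: [-3.134, -0.005, 1.046]
force: [1.2, 1.3, 0.8]
grip_width: 0.0856
```

```bash
python3 -c "
from h import *
plan(660,-200,250,56.5)"
```

```text
n 1 dist [ -5.4 -13.3  -1.1] turn [-0.5 -0.2 -3.4]
[-14.2, 2.0, 1.0, -0.4, -0.3, 3.4]
```

arm_command(
  targets=[
    [-14, 2, 1, -0.4, -0.3, 3.4],
    [0, 0, 0, 0, 0, 0],
  ],
)

```text
clock: 2.9
position: [0.6594, -0.206, 0.2486]
tool_rot: [-3.14, 0.003, 0.986]
force: [1.0, 0.9, -0.1]
grip_width: 0.0854
```

Run:
```python
from h import *
s=bot.observe(); d=snap('wrist','w2.png'); print(s['position'],s['tool_rot'])
W=cloud(d,s); caps(d,W,.4,.8,-.4,0)
rim(W,.45,.7,-.24,-.06)
plan(630,-181.5,120,56.5)
```

```text
[ 0.65938153 -0.20598871  0.24858944] [-3.14034816e+00  2.98110294e-03  9.85853020e-01]
red 47 top 0.0819 c [ 0.5321 -0.3616] med [ 0.5309 -0.3587] ext [0.013 0.013]
green 733 top 0.0867 c [ 0.5552 -0.1288] med [ 0.5552 -0.1287] ext [0.019 0.019]
yellow 605 top 0.0867 c [ 0.5647 -0.2515] med [ 0.5894 -0.1517] ext [0.069 0.218]
blue 516 top 0.0866 c [ 0.631  -0.1794] med [ 0.6309 -0.1798] ext [0.018 0.018]
rim 3738 ((585.3734741210938, -142.2041015625), (63.41769027709961, 175.301513671875), 55.13569259643555) box [[495.29998779296875, -118.0999984741211], [639.2000122070312, -218.3000030517578], [675.4000244140625, -166.3000030517578], [531.5999755859375, -66.0999984741211]]
n 4 dist [ -29.7   23.4 -128.7] turn [ 0.1 -0.1 -0.2]
[0.9, -9.4, 32.2, -0.0, 0.0, 0.0]
[0.9, -9.4, 32.2, -0.0, 0.0, 0.0]
[0.8, -9.4, 32.2, -0.0, 0.0, 0.0]
[0.8, -9.4, 32.2, -0.0, 0.0, 0.0]
```

View pics/w2.png

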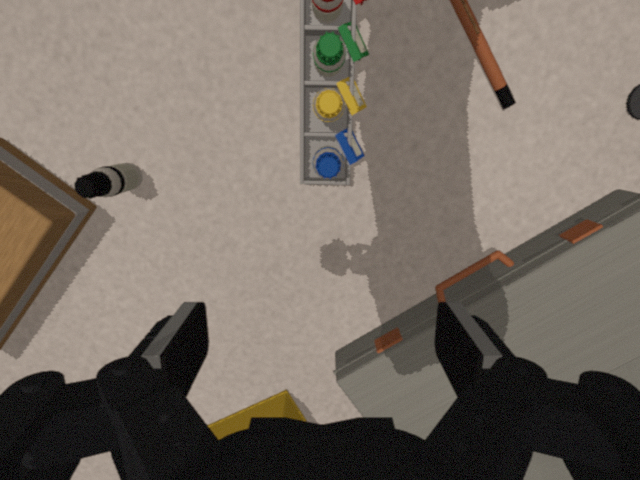

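arm_command(
  targets=[
    [2, -9.5, 33, 0, 0, 0],
    [2, -9.5, 33, 0, 0, 0],
    [2, -9.5, 33, 0, 0, 0],
    [1, -9, 30, 0, 0, 0],
    [0, 0, 0, 0, 0, 0],
  ],
)

```text
clock: 3.45
position: [0.6338, -0.1649, 0.1176]
tool_rot: [-3.141, -0.004, 1.007]
force: [-0.2, -0.2, 0.3]
grip_width: 0.0854
```

```bash
python3 -c "
from h import *
plan(630.5,-180.5,51,56.5)"
```

```text
n 2 dist [ -3.3 -15.6 -66.6] turn [-0.2  0.1 -1.2]
[-7.6, 2.8, 33.3, -0.0, -0.1, 0.6]
[-7.5, 2.9, 33.3, -0.0, -0.1, 0.6]
```

arm_command(
  targets=[
    [-15, 6, 0, 0, 0, 1.2],
    [0, 0, 0, 0, 0, 0],
  ],
)

```text
clock: 3.65
position: [0.6324, -0.1791, 0.1199]
tool_rot: [3.141, -0.005, 0.99]
force: [-0.9, -0.7, 0.9]
grip_width: 0.0853
```

```bash
python3 -c "
from h import *
plan(630.5,-180.5,51,56.5,4)"
```

```text
n 4 dist [ -1.9  -1.4 -68.9] turn [-0.2  0.2 -0.2]
[-0.6, -0.2, 17.2, 0.0, -0.1, 0.1]
[-0.6, -0.2, 17.2, 0.0, -0.1, 0.1]
[-0.6, -0.2, 17.2, 0.0, -0.1, 0.1]
[-0.6, -0.2, 17.2, 0.0, -0.1, 0.1]
```

arm_command(
  targets=[
    [-0.5, 0, 17, 0, 0, 0],
    [-0.5, 0, 17, 0, 0, 0],
    [-0.5, 0, 17, 0, 0, 0],
    [-0.5, 0, 17, 0, 0, 0],
    [0, 0, 0, 0, 0, 0],
  ],
)

```text
clock: 4.15
position: [0.6345, -0.1805, 0.0507]
tool_rot: [3.137, -0.008, 0.991]
force: [-0.9, -0.5, -0.5]
grip_width: 0.085
```

```bash
python3 -c "
from h import *
plan(630.5,-180.5,51,56.5)"
```

```text
n 1 dist [-4.  -0.   0.3] turn [-0.2  0.5 -0.3]
[-2.2, -3.3, -0.3, 0.3, -0.4, 0.3]
```

arm_command(
  targets=[
    [-2.2, -3.3, 0, 0.3, -0.4, 0.3],
    [0, 0, 0, 0, 0, 0],
    [0, 0, 0, 0, 0, 0],
  ],
)

```text
clock: 4.45
position: [0.6307, -0.1806, 0.0516]
tool_rot: [-3.141, -0.0, 0.986]
force: [-0.0, 0.2, -0.2]
grip_width: 0.0853
```

arm_command(
  targets=[
    [0, 0, 0, 0, 0, 0],
    [0, 0, 0, 0, 0, 0],
    [0, 0, 0, 0, 0, 0],
    [0, 0, 0, 0, 0, 0],
    [0, 0, 0, 0, 0, 0],
    [0, 0, 0, 0, 0, 0],
    [0, 0, 0, 0, 0, 0],
    [0, 0, 0, 0, 0, 0],
  ],
  grip=0,
  grip_force=30,
)

```text
clock: 5.25
position: [0.6318, -0.1808, 0.0534]
tool_rot: [3.139, -0.002, 0.986]
force: [-0.5, -0.3, 0.8]
grip_width: 0.0193
```

Run:
```python
from h import *
d=snap('scene'); print(bot.observe()['grip_width'],bot.observe()['position'])
a=d['color'][150:270,170:330,::-1]; d=snap('wrist')
a=cv2.resize(a,(640,480)); b=cv2.resize(d['color'][200:480,140:500,::-1],(360,280))
cv2.imwrite('pics/g1.png',a); cv2.imwrite('pics/g1w.png',b)
```

```text
0.019504850847365682 [ 0.63182504 -0.18078289  0.05345241]
```

View pics/g1.png

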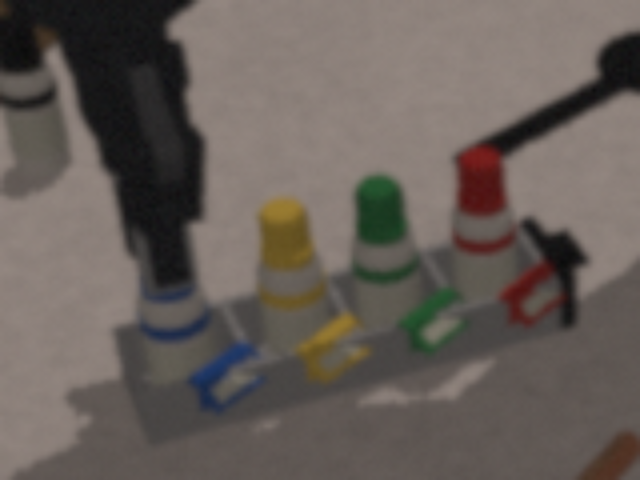

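Run:
```python
from h import *
s=bot.observe(); d=snap('wrist'); f=K(d); v,u=np.mgrid[:480,:640]; Z=d['depth']
P=np.stack([(u-d['cx'])/f*Z,(v-d['cy'])/f*Z,Z],-1); H=d['hand_eye']; T=(P@H[:3,:3].T+H[:3,3])*1000
W=cloud(d,s)
g=d['color'].max(2)
print(d['color'].shape, (Z==0).sum())
for r in range(300,440,10):
    print(r,[ (c,int(g[r,c]),T[r,c].round(0).astype(int).tolist()) for c in (270,295,320,345,370)])
d=snap('scene'); W=cloud(d)
# finger/bottle profile in scene crop column through blue bottle
for r in range(205,246,3): print(r,d['color'][r,212].tolist(),W[r,212].round(3))
```

```text
(480, 640, 3) 1197
300 [(270, 23, [-19, -7, -26]), (295, 19, [-9, -9, -30]), (320, 103, [1, -71, -160]), (345, 67, [10, -3, -17]), (370, 29, [20, -6, -25])]
310 [(270, 32, [-18, -7, -33]), (295, 45, [-9, -6, -33]), (320, 112, [0, -6, -32]), (345, 79, [10, -2, -25]), (370, 45, [18, -7, -33])]
320 [(270, 55, [-17, -7, -41]), (295, 38, [-9, -2, -33]), (320, 101, [0, -2, -32]), (345, 86, [10, -1, -31]), (370, 89, [16, -11, -49])]
330 [(270, 88, [-15, -11, -55]), (295, 17, [-9, 1, -34]), (320, 99, [0, 2, -32]), (345, 94, [16, 51, 54]), (370, 91, [16, -11, -55])]
340 [(270, 23, [-14, -13, -63]), (295, 39, [-9, 5, -34]), (320, 104, [0, 7, -32]), (345, 124, [16, 58, 54]), (370, 24, [15, -12, -63])]
350 [(270, 26, [-14, -11, -66]), (295, 101, [-9, 9, -35]), (320, 187, [0, 65, 54]), (345, 140, [16, 65, 54]), (370, 26, [14, -12, -67])]
360 [(270, 26, [-13, -12, -72]), (295, 159, [-16, 72, 53]), (320, 188, [0, 73, 55]), (345, 133, [16, 73, 55]), (370, 17, [14, -12, -71])]
370 [(270, 21, [-11, -17, -84]), (295, 189, [-16, 80, 53]), (320, 182, [0, 81, 55]), (345, 182, [16, 80, 54]), (370, 24, [12,
[... 710 characters left out ...]
430 [(270, 29, [-9, -17, -102]), (295, 28, [-5, -10, -95]), (320, 21, [1, -10, -94]), (345, 13, [6, -11, -95]), (370, 21, [10, -16, -101])]
205 [19, 23, 23] [ 0.655 -0.144  0.122]
208 [26, 25, 26] [ 0.643 -0.159  0.104]
211 [26, 28, 28] [ 0.645 -0.158  0.1  ]
214 [23, 25, 26] [ 0.644 -0.16   0.092]
217 [21, 23, 20] [ 0.642 -0.163  0.085]
220 [28, 27, 28] [ 0.645 -0.161  0.081]
223 [47, 54, 70] [ 0.642 -0.165  0.072]
226 [96, 91, 90] [ 0.637 -0.173  0.059]
229 [102, 96, 90] [ 0.641 -0.17   0.056]
232 [59, 63, 79] [ 0.641 -0.171  0.05 ]
235 [68, 69, 81] [ 0.644 -0.169  0.046]
238 [99, 93, 86] [ 0.643 -0.172  0.038]
241 [98, 93, 84] [ 0.643 -0.173  0.031]
244 [96, 92, 82] [ 0.642 -0.175  0.023]
```

View pics/g1w.png

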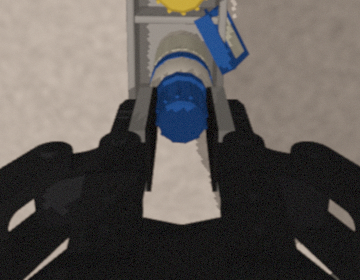

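Run:
```python
from h import *
s=bot.observe(); print(s['grip_width']); d=snap('wrist'); f=K(d); v,u=np.mgrid[:480,:640]; Z=d['depth']
P=np.stack([(u-d['cx'])/f*Z,(v-d['cy'])/f*Z,Z],-1); H=d['hand_eye']; T=(P@H[:3,:3].T+H[:3,3])*1000
hs=cv2.cvtColor(d['color'],cv2.COLOR_RGB2HSV)
m=(abs(T[...,0])>7)&(abs(T[...,0])<35)&(abs(T[...,1])<14)&(Z>0)&(T[...,2]<25)
for z in range(-60,25,5):
    q=m&(T[...,2]>=z)&(T[...,2]<z+5); 
    if q.sum(): print(z,q.sum(),'x',[int(a) for a in np.percentile(T[q][:,0],[0,25,50,75,100])],'y',T[q][:,1].min().round(),T[q][:,1].max().round(),'rows',v[q].min(),v[q].max(),'col',np.median(d['color'][q],0))
```

```text
0.019627074045875853
-60 803 x [-31, -10, -8, 12, 32] y -13.0 11.0 rows 329 391 col [27. 26. 25.]
-55 962 x [-15, -10, 0, 11, 17] y -12.0 12.0 rows 321 391 col [31. 30. 29.]
-50 617 x [-22, -12, -8, 13, 24] y -12.0 11.0 rows 314 378 col [35. 33. 32.]
-45 647 x [-22, -13, 10, 15, 24] y -11.0 12.0 rows 307 366 col [29. 28. 28.]
-40 563 x [-22, -13, 10, 15, 24] y -12.0 11.0 rows 300 357 col [33. 32. 32.]
-35 764 x [-22, -11, 7, 12, 24] y -12.0 11.0 rows 294 348 col [28.  49.  74.5]
-30 582 x [-22, -11, 7, 12, 23] y -12.0 11.0 rows 289 346 col [26. 43. 71.]
-25 285 x [-20, -8, 7, 11, 22] y -12.0 11.0 rows 287 340 col [54. 53. 81.]
-20 94 x [-8, -7, 7, 9, 10] y -9.0 -3.0 rows 286 303 col [20. 44. 82.]
-15 132 x [-9, -7, 7, 9, 10] y -10.0 -3.0 rows 278 298 col [27.  53.5 97. ]
-10 96 x [-11, -8, 7, 9, 11] y -11.0 -4.0 rows 272 287 col [122.5 114.  105. ]
-5 299 x [-13, -9, 7, 10, 14] y -13.0 -2.0 rows 263 286 col [129. 120. 109.]
0 151 x [-13, -9, 7, 11, 14] y -14.0 -1.0 rows 257 284 col [ 76.  87. 111.]
5 83 x [-12, -9, 7, 10, 14] y -14.0 -5.0 rows 255 273 col [60. 69. 91.]
10 68 x [-12, -9, 7, 9, 14] y -14.0 -5.0 rows 251 269 col [133.  126.5 113. ]
15 69 x [-12, -9, 7, 10, 13] y -13.0 -5.0 rows 248 267 col [118. 112.  98.]
20 549 x [-26, 16, 20, 23, 28] y -14.0 11.0 rows 244 289 col [ 38.  81. 140.]
```

arm_command(
  targets=[
    [0, 0, 0, 0, 0, 0],
    [0, 0, 0, 0, 0, 0],
    [0, 0, 0, 0, 0, 0],
    [0, 0, 0, 0, 0, 0],
  ],
  grip=65,
)

```text
clock: 5.9
position: [0.6317, -0.1807, 0.0534]
tool_rot: [3.139, -0.002, 0.986]
force: [-0.2, 0.3, -0.8]
grip_width: 0.0553
```

Run:
```python
from h import *
print(bot.observe()['grip_width'])
plan(630.5,-180.5,18,56.5,4)
d=bot.grab_frame('wrist'); s=bot.observe(); W=cloud(d,s); caps(d,W,.58,.7,-.22,-.12)
```

```text
0.055339152181611104
n 4 dist [ -1.2   0.2 -35.4] turn [-0.   0.2  0. ]
[-0.1, -0.3, 8.8, 0.0, -0.0, -0.0]
[-0.1, -0.3, 8.8, 0.0, -0.0, -0.0]
[-0.1, -0.3, 8.8, 0.0, -0.0, -0.0]
[-0.1, -0.3, 8.8, 0.0, -0.0, -0.0]
red 57 top 0.0988 c [ 0.6311 -0.1811] med [ 0.6162 -0.2004] ext [0.047 0.054]
green 78 top 0.0991 c [ 0.6312 -0.1759] med [ 0.6229 -0.1977] ext [0.047 0.063]
yellow 2916 top 0.0866 c [ 0.6169 -0.1743] med [ 0.5891 -0.1517] ext [0.074 0.065]
blue 3026 top 0.0863 c [ 0.6299 -0.1755] med [ 0.6301 -0.1792] ext [0.049 0.065]
```

arm_command(
  targets=[
    [0, -0.5, 9, 0, 0, 0],
    [0, -0.5, 9, 0, 0, 0],
    [0, -0.5, 9, 0, 0, 0],
    [0, 0, 8, 0, 0, 0],
    [0, 0, 0, 0, 0, 0],
    [0, 0, 0, 0, 0, 0],
  ],
)

```text
clock: 6.55
position: [0.6297, -0.1796, 0.0139]
tool_rot: [3.141, -0.001, 0.986]
force: [0.2, 0.0, -0.7]
grip_width: 0.0558
```

```bash
python3 -c "
from h import *
plan(630.5,-180.5,18,56.5)"
```

```text
n 1 dist [ 0.8 -0.9  4.1] turn [-0.   0.1  0. ]
[-0.3, 1.1, -4.1, 0.0, -0.1, -0.0]
```

arm_command(
  targets=[
    [0, 1, -5, 0, 0, 0],
    [0, 0, 0, 0, 0, 0],
  ],
)

```text
clock: 6.75
position: [0.6308, -0.1804, 0.0196]
tool_rot: [3.141, -0.001, 0.986]
force: [0.2, 0.9, 0.1]
grip_width: 0.0556
```

arm_command(
  targets=[
    [0, 0, 0, 0, 0, 0],
    [0, 0, 0, 0, 0, 0],
    [0, 0, 0, 0, 0, 0],
    [0, 0, 0, 0, 0, 0],
    [0, 0, 0, 0, 0, 0],
    [0, 0, 0, 0, 0, 0],
  ],
  grip=0,
  grip_force=30,
)

```text
clock: 7.35
position: [0.6314, -0.1804, 0.0207]
tool_rot: [3.139, -0.002, 0.986]
force: [-0.7, 0.7, 0.3]
grip_width: 0.0269
```

arm_command(
  targets=[
    [0, 0, -15, 0, 0, 0],
    [0, 0, -30, 0, 0, 0],
    [0, 0, -30, 0, 0, 0],
    [0, 0, -30, 0, 0, 0],
    [0, 0, 0, 0, 0, 0],
  ],
)

```text
clock: 7.85
position: [0.6307, -0.1807, 0.1329]
tool_rot: [3.139, -0.001, 0.985]
force: [0.5, -0.5, 0.0]
grip_width: 0.0267
```

Run:
```python
from h import *
print(bot.observe()['grip_width'])
d=snap('scene'); cv2.imwrite('pics/l1.png',cv2.resize(d['color'][100:300,150:350,::-1],(400,400)))
plan(551,247,130,14.2,14)
```

```text
0.0267164869895846
n 14 dist [-79.  427.4  -1.1] turn [ -0.    0.  -42.3]
[22.3, -21.6, 0.1, -0.0, -0.0, 3.0]
[21.2, -22.7, 0.1, -0.0, -0.0, 3.0]
[19.9, -23.8, 0.1, -0.0, -0.0, 3.0]
[18.7, -24.8, 0.1, -0.0, -0.0, 3.0]
[17.3, -25.8, 0.1, -0.0, -0.0, 3.0]
[15.9, -26.6, 0.1, -0.0, -0.0, 3.0]
[14.5, -27.4, 0.1, -0.0, -0.0, 3.0]
[13.1, -28.2, 0.1, -0.0, -0.0, 3.0]
[11.5, -28.8, 0.1, -0.0, -0.0, 3.0]
[10.0, -29.4, 0.1, -0.0, -0.0, 3.0]
[8.5, -29.9, 0.1, -0.0, -0.0, 3.0]
[6.9, -30.3, 0.1, -0.0, -0.0, 3.0]
[5.3, -30.6, 0.1, -0.0, -0.0, 3.0]
[3.6, -30.8, 0.1, -0.0, -0.0, 3.0]
```

View pics/l1.png

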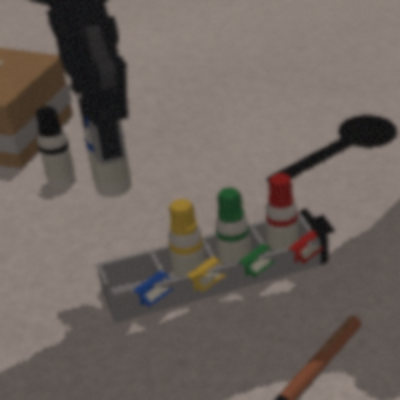

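arm_command(
  targets=[
    [22, -22, 0, 0, 0, 3],
    [21, -23, 0, 0, 0, 3],
    [20, -24, 0, 0, 0, 3],
    [19, -25, 0, 0, 0, 3],
    [17, -26, 0, 0, 0, 3],
    [16, -26.5, 0, 0, 0, 3],
    [14.5, -27.5, 0, 0, 0, 3],
    [13, -28, 0, 0, 0, 3],
  ],
)

```text
clock: 8.7
position: [0.5807, 0.0677, 0.1292]
tool_rot: [-3.141, 0.004, 0.543]
force: [0.2, 0.1, -0.3]
grip_width: 0.0269
```

```bash
python3 -c "
from h import *
plan(551,247,130,14.2,7)"
```

```text
n 7 dist [-29.7 179.3   0.8] turn [  0.1  -0.2 -16.9]
[9.6, -24.1, -0.1, 0.0, 0.0, 2.4]
[8.6, -24.5, -0.1, 0.0, 0.0, 2.4]
[7.5, -24.8, -0.1, 0.0, 0.0, 2.4]
[6.5, -25.1, -0.1, 0.0, 0.0, 2.4]
[5.4, -25.4, -0.1, 0.0, 0.0, 2.4]
[4.3, -25.6, -0.1, 0.0, 0.0, 2.4]
[3.3, -25.8, -0.1, 0.0, 0.0, 2.4]
```

arm_command(
  targets=[
    [9.5, -24, 0, 0, 0, 2.4],
    [8.5, -24.5, 0, 0, 0, 2.4],
    [7.5, -25, 0, 0, 0, 2.4],
    [6.5, -25, 0, 0, 0, 2.4],
    [5.5, -25.5, 0, 0, 0, 2.4],
    [4.3, -25.5, 0, 0, 0, 2.4],
    [3.3, -22, 0, 0, 0, 2.4],
    [0, 0, 0, 0, 0, 0],
  ],
)

```text
clock: 9.5
position: [0.5461, 0.2553, 0.1258]
tool_rot: [-3.142, 0.011, 0.241]
force: [-0.1, -0.7, -0.0]
grip_width: 0.0268
```

```bash
python3 -c "
from h import *
plan(551,247,80,14.2,3)"
```

```text
n 3 dist [  4.9  -8.3 -45.8] turn [ 0.2 -0.6  0.4]
[1.1, 3.1, 15.3, -0.0, 0.2, -0.1]
[1.0, 3.1, 15.3, -0.0, 0.2, -0.1]
[1.0, 3.1, 15.3, -0.0, 0.2, -0.1]
```

arm_command(
  targets=[
    [1, 3, 15, 0, 0.2, 0],
    [1, 3, 15, 0, 0.2, 0],
    [1, 3, 15, 0, 0.2, 0],
    [0, 0, 0, 0, 0, 0],
  ],
)

```text
clock: 9.9
position: [0.5498, 0.2457, 0.0786]
tool_rot: [3.14, 0.003, 0.244]
force: [0.0, 0.3, -0.2]
grip_width: 0.0273
```

```bash
python3 -c "
from h import *
plan(551,247,50,14.2,3)"
```

```text
n 3 dist [  1.2   1.3 -28.6] turn [ 0.1 -0.1  0.2]
[0.5, -0.3, 9.5, 0.0, 0.1, -0.1]
[0.5, -0.3, 9.5, 0.0, 0.1, -0.1]
[0.5, -0.3, 9.5, 0.0, 0.1, -0.1]
```

arm_command(
  targets=[
    [0.5, 0, 12, 0, 0, 0],
    [0.5, -0.5, 12, 0, 0, 0],
    [0, -0.5, 12, 0, 0, 0],
    [0, 0, 9, 0, 0, 0],
    [0, 0, 4, 0, 0, 0],
    [0, 0, 0, 0, 0, 0],
  ],
)

```text
clock: 10.5
position: [0.5506, 0.2464, 0.0261]
tool_rot: [3.14, 0.003, 0.244]
force: [0.8, 0.7, 0.2]
grip_width: 0.0267
```

```bash
python3 -c "
from h import *
plan(551,247,21,14.2)"
```

```text
n 1 dist [ 0.4  0.6 -5.1] turn [ 0.1 -0.2  0.2]
[0.6, -0.5, 5.1, 0.1, 0.2, -0.2]
```

arm_command(
  targets=[
    [0, 0, 3, 0, 0.2, 0],
    [0, 0, 2, 0, 0, 0],
    [0, 0, 0, 0, 0, 0],
  ],
)

```text
clock: 10.8
position: [0.551, 0.2466, 0.0213]
tool_rot: [3.141, -0.002, 0.244]
force: [0.6, -0.0, -0.1]
grip_width: 0.0269
```

arm_command(
  targets=[
    [0, 0, 0, 0, 0, 0],
    [0, 0, 0, 0, 0, 0],
    [0, 0, 0, 0, 0, 0],
    [0, 0, 0, 0, 0, 0],
    [0, 0, 0, 0, 0, 0],
  ],
  grip=65,
)

```text
clock: 11.3
position: [0.5514, 0.2469, 0.0222]
tool_rot: [3.141, -0.003, 0.244]
force: [0.4, 1.0, -0.6]
grip_width: 0.0559
```

arm_command(
  targets=[
    [0, 0, -15, 0, 0, 0],
    [0, 0, -30, 0, 0, 0],
    [0, 0, -30, 0, 0, 0],
    [0, 0, -30, 0, 0, 0],
    [0, 0, -15, 0, 0, 0],
    [0, 0, 0, 0, 0, 0],
  ],
)

```text
clock: 11.9
position: [0.5511, 0.2461, 0.1516]
tool_rot: [3.141, -0.004, 0.243]
force: [0.1, 0.0, 0.8]
grip_width: 0.0556
```

Run:
```python
from h import *
plan(589.5,-152,130,56.5,14)
d=snap('scene'); cv2.imwrite('pics/p1.png',d['color'][150:400,250:550,::-1])
d=bot.grab_frame('top'); W=cloud(d); caps(d,W,.4,.75,-.4,.3)
```

```text
n 14 dist [  38.4 -398.1  -21.6] turn [-0.1  0.2 42.6]
[-4.2, 28.3, 1.5, 0.0, -0.0, -3.0]
[-5.7, 28.0, 1.5, 0.0, -0.0, -3.0]
[-7.2, 27.7, 1.5, 0.0, -0.0, -3.0]
[-8.6, 27.2, 1.5, 0.0, -0.0, -3.0]
[-10.0, 26.7, 1.5, 0.0, -0.0, -3.0]
[-11.4, 26.2, 1.5, 0.0, -0.0, -3.0]
[-12.8, 25.5, 1.5, 0.0, -0.0, -3.0]
[-14.2, 24.8, 1.5, 0.0, -0.0, -3.0]
[-15.5, 24.0, 1.5, 0.0, -0.0, -3.0]
[-16.7, 23.2, 1.5, 0.0, -0.0, -3.0]
[-17.9, 22.3, 1.5, 0.0, -0.0, -3.0]
[-19.1, 21.3, 1.5, 0.0, -0.0, -3.0]
[-20.2, 20.2, 1.5, 0.0, -0.0, -3.0]
[-21.2, 19.1, 1.5, 0.0, -0.0, -3.0]
red 186 top 0.0881 c [ 0.5156 -0.1053] med [ 0.515  -0.1052] ext [0.017 0.016]
green 133 top 0.0877 c [ 0.5539 -0.1293] med [ 0.5539 -0.1299] ext [0.016 0.015]
yellow 209 top 0.0878 c [ 0.5902 -0.153 ] med [ 0.5899 -0.1526] ext [0.016 0.017]
blue 191 top 0.0869 c [0.5505 0.2437] med [0.551  0.2443] ext [0.015 0.016]
```

View pics/p1.png

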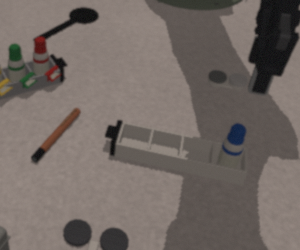

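arm_command(
  targets=[
    [-5, 40, 2, 0, 0, -4.3],
    [-8, 40, 2, 0, 0, -4.3],
    [-11, 39, 2, 0, 0, -4.3],
    [-14, 38, 2, 0, 0, -4.3],
    [-17, 37, 2, 0, 0, -4.3],
    [-19, 35.5, 2, 0, 0, -4.3],
    [-22, 34, 2, 0, 0, -4.3],
    [-25, 32, 2, 0, 0, -4.3],
  ],
)

```text
clock: 12.8
position: [0.588, -0.0799, 0.1252]
tool_rot: [-3.134, 0.007, 0.878]
force: [1.1, -0.4, -0.7]
grip_width: 0.0559
```

```bash
python3 -c "
from h import *
plan(589.5,-152.3,90,56.5,4)"
```

```text
n 4 dist [  1.5 -72.4 -35.2] turn [ 0.1 -0.6  6.2]
[-13.6, 11.9, 8.8, -0.1, 0.1, -1.6]
[-14.0, 11.5, 8.8, -0.1, 0.1, -1.6]
[-14.3, 11.1, 8.8, -0.1, 0.1, -1.6]
[-14.6, 10.7, 8.8, -0.1, 0.1, -1.6]
```

arm_command(
  targets=[
    [-14, 12, 5, -0.1, 0, -1.6],
    [-14, 11.5, 5, -0.1, 0, -1.6],
    [-14, 11, 5, -0.1, 0, -1.6],
    [-13, 10, 5, -0.1, 0, -1.6],
    [0, 0, 0, 0, 0, 0],
  ],
)

```text
clock: 13.3
position: [0.5855, -0.1613, 0.0992]
tool_rot: [-3.134, 0.012, 0.988]
force: [0.1, 0.7, 0.7]
grip_width: 0.0557
```

```bash
python3 -c "
from h import *
plan(589.5,-152.3,90,56.5,1)"
```

```text
n 1 dist [ 4.   9.  -9.2] turn [ 0.3 -0.7 -0.1]
[9.8, -1.6, 9.1, -0.4, 0.7, 0.1]
```

arm_command(
  targets=[
    [10, -2, 5, -0.4, 0.7, 0],
    [0, 0, 0, 0, 0, 0],
    [0, 0, 18, 0, 0, 0],
    [0, 0, 18, 0, 0, 0],
    [0, 0, 18, 0, 0, 0],
    [0, 0, 9, 0, 0, 0],
    [0, 0, 5, 0, 0, 0],
    [0, 0, 0, 0, 0, 0],
  ],
)

```text
clock: 14.1
position: [0.5901, -0.1429, 0.0225]
tool_rot: [-3.139, -0.004, 0.992]
force: [0.6, 0.7, 0.2]
grip_width: 0.0554
```

```bash
python3 -c "
from h import *
plan(589.5,-152.3,20,56.5,1)"
```

```text
n 1 dist [-0.6 -9.4 -2.5] turn [-0.3 -0.  -0.3]
[-8.2, 4.7, 2.5, -0.2, -0.2, 0.3]
```

arm_command(
  targets=[
    [-4, 2.5, 1, -0.1, 0, 0.2],
    [-4, 2, 1, -0.1, 0, 0.1],
    [0, 0, 0, 0, 0, 0],
  ],
)

```text
clock: 14.4
position: [0.5904, -0.1528, 0.022]
tool_rot: [3.138, -0.005, 0.986]
force: [0.5, 0.0, -0.2]
grip_width: 0.0556
```

```bash
python3 -c "
from h import *
plan(589.5,-152.3,20,56.5,1)"
```

```text
n 1 dist [-0.9  0.5 -2. ] turn [-0.1  0.3 -0. ]
[-0.0, -1.0, 2.0, 0.2, -0.3, 0.0]
```

arm_command(
  targets=[
    [0, -0.5, 1, 0.2, -0.3, 0],
    [0, 0, 0, 0, 0, 0],
    [0, 0, 0, 0, 0, 0],
    [0, 0, 0, 0, 0, 0],
    [0, 0, 0, 0, 0, 0],
    [0, 0, 0, 0, 0, 0],
    [0, 0, 0, 0, 0, 0],
    [0, 0, 0, 0, 0, 0],
  ],
  grip=0,
)

```text
clock: 15.2
position: [0.5903, -0.1527, 0.0218]
tool_rot: [3.141, 0.001, 0.986]
force: [-0.1, -0.2, -0.3]
grip_width: 0.0267
```

arm_command(
  targets=[
    [0, 0, -15, 0, 0, 0],
    [0, 0, -30, 0, 0, 0],
    [0, 0, -30, 0, 0, 0],
    [0, 0, -30, 0, 0, 0],
    [0, 0, 0, 0, 0, 0],
  ],
)

```text
clock: 15.7
position: [0.5899, -0.1529, 0.1341]
tool_rot: [3.141, 0.001, 0.985]
force: [-0.2, 0.1, -0.8]
grip_width: 0.0267
```

```bash
python3 -c "
from h import *
print(bot.observe()['grip_width'])
plan(562.2,202.5,130,14.2,12)"
```

```text
0.026718056866581005
n 12 dist [-27.7 355.4  -4.1] turn [  0.   -0.  -42.3]
[23.4, -18.3, 0.3, 0.0, 0.0, 3.5]
[22.2, -19.7, 0.3, 0.0, 0.0, 3.5]
[21.0, -21.0, 0.3, 0.0, 0.0, 3.5]
[19.7, -22.3, 0.3, 0.0, 0.0, 3.5]
[18.3, -23.4, 0.3, 0.0, 0.0, 3.5]
[16.8, -24.5, 0.3, 0.0, 0.0, 3.5]
[15.2, -25.5, 0.3, 0.0, 0.0, 3.5]
[13.6, -26.4, 0.3, 0.0, 0.0, 3.5]
[12.0, -27.2, 0.3, 0.0, 0.0, 3.5]
[10.3, -27.9, 0.3, 0.0, 0.0, 3.5]
[8.6, -28.4, 0.3, 0.0, 0.0, 3.5]
[6.8, -28.9, 0.3, 0.0, 0.0, 3.5]
```

arm_command(
  targets=[
    [23.5, -18, 0, 0, 0, 3.5],
    [22, -20, 0, 0, 0, 3.5],
    [21, -21, 0, 0, 0, 3.5],
    [20, -22, 0, 0, 0, 3.5],
    [18, -23.5, 0, 0, 0, 3.5],
    [17, -24.5, 0, 0, 0, 3.5],
    [15, -25.5, 0, 0, 0, 3.5],
    [13.5, -26.5, 0, 0, 0, 3.5],
  ],
)

```text
clock: 16.5
position: [0.5727, 0.0871, 0.1397]
tool_rot: [3.138, -0.004, 0.47]
force: [0.3, -0.3, -0.6]
grip_width: 0.0265
```

```bash
python3 -c "
from h import *
plan(562.2,202.5,125,14.2,5)"
```

```text
n 5 dist [-10.5 115.4 -14.7] turn [  0.1   0.3 -12.7]
[8.6, -21.5, 2.9, 0.0, -0.1, 2.5]
[7.6, -21.9, 2.9, 0.0, -0.1, 2.5]
[6.6, -22.2, 2.9, 0.0, -0.1, 2.5]
[5.6, -22.5, 2.9, 0.0, -0.1, 2.5]
[4.6, -22.7, 2.9, 0.0, -0.1, 2.5]
```

arm_command(
  targets=[
    [8.5, -21.5, 3, 0, 0, 2.5],
    [7.5, -22, 3, 0, 0, 2.5],
    [6.5, -22, 3, 0, 0, 2.5],
    [5.5, -22, 3, 0, 0, 2.5],
    [4, -15, 3, 0, 0, 2],
    [0, 0, 0, 0, 0, 0],
  ],
)

```text
clock: 17.1
position: [0.5615, 0.2043, 0.1265]
tool_rot: [-3.141, -0.006, 0.255]
force: [-0.8, 0.5, -1.0]
grip_width: 0.0267
```

```bash
python3 -c "
from h import *
plan(562.2,202.5,80,14.2,3)"
```

```text
n 3 dist [  0.7  -1.8 -46.5] turn [-0.1  0.3 -0.4]
[-0.0, 0.7, 15.5, -0.0, -0.1, 0.1]
[0.0, 0.7, 15.5, -0.0, -0.1, 0.1]
[0.0, 0.7, 15.5, -0.0, -0.1, 0.1]
```

arm_command(
  targets=[
    [0, 0.7, 15, 0, -0.1, 0.1],
    [0, 0.7, 15, 0, -0.1, 0.1],
    [0, 0.7, 15, 0, -0.1, 0.1],
    [0, 0, 15, 0, 0, 0],
    [0, 0, 10, 0, 0, 0],
    [0, 0, 0, 0, 0, 0],
  ],
)

```text
clock: 17.7
position: [0.5618, 0.1977, 0.0501]
tool_rot: [3.141, 0.002, 0.248]
force: [0.4, 0.1, -0.5]
grip_width: 0.0269
```

```bash
python3 -c "
from h import *
plan(562.2,202.5,23,14.2,4)"
```

```text
n 4 dist [  0.4   4.8 -27.1] turn [ 0.1 -0.1 -0. ]
[0.4, -1.1, 6.8, 0.0, 0.0, 0.0]
[0.4, -1.1, 6.8, 0.0, 0.0, 0.0]
[0.4, -1.1, 6.8, 0.0, 0.0, 0.0]
[0.4, -1.1, 6.8, 0.0, 0.0, 0.0]
```

arm_command(
  targets=[
    [0.5, -4.5, 0, 0, 0, 0],
    [0, 0, 8, 0, 0, 0],
    [0, 0, 8, 0, 0, 0],
    [0, 0, 6, 0, 0, 0],
    [0, 0, 2, 0, 0, 0],
    [0, 0, 0, 0, 0, 0],
  ],
)

```text
clock: 18.3
position: [0.5617, 0.2023, 0.0247]
tool_rot: [3.141, 0.001, 0.248]
force: [0.7, 0.5, -0.9]
grip_width: 0.0266
```

```bash
python3 -c "
from h import *
plan(562.2,202.5,22,14.2,1)"
```

```text
n 1 dist [ 0.5  0.2 -2.7] turn [ 0. -0.  0.]
[0.5, -0.1, 2.7, 0.0, 0.1, -0.0]
```

arm_command(
  targets=[
    [0, 0, 2, 0, 0, 0],
    [0, 0, 1, 0, 0, 0],
    [0, 0, 0, 0, 0, 0],
  ],
)

```text
clock: 18.6
position: [0.562, 0.2023, 0.0219]
tool_rot: [3.141, 0.0, 0.248]
force: [0.2, 0.2, 0.5]
grip_width: 0.0271
```

arm_command(
  targets=[
    [0, 0, 0, 0, 0, 0],
    [0, 0, 0, 0, 0, 0],
    [0, 0, 0, 0, 0, 0],
    [0, 0, 0, 0, 0, 0],
    [0, 0, 0, 0, 0, 0],
  ],
  grip=65,
)

```text
clock: 19.1
position: [0.5623, 0.2025, 0.0223]
tool_rot: [3.141, -0.0, 0.248]
force: [-0.1, 0.8, 0.2]
grip_width: 0.0555
```

arm_command(
  targets=[
    [0, 0, -15, 0, 0, 0],
    [0, 0, -30, 0, 0, 0],
    [0, 0, -30, 0, 0, 0],
    [0, 0, -25, 0, 0, 0],
    [0, 0, 0, 0, 0, 0],
  ],
)

```text
clock: 19.6
position: [0.5622, 0.2018, 0.1296]
tool_rot: [3.141, -0.0, 0.246]
force: [0.9, 0.3, -0.4]
grip_width: 0.0554
```

Run:
```python
from h import *
plan(554.5,-129,110,56.5,10)
d=bot.grab_frame('top'); W=cloud(d); caps(d,W,.4,.75,-.4,.3)
```

```text
n 10 dist [  -7.7 -330.8  -19.6] turn [ 0.   0.  42.4]
[-8.8, 31.9, 2.0, 0.0, -0.0, -4.2]
[-11.2, 31.2, 2.0, 0.0, -0.0, -4.2]
[-13.4, 30.2, 2.0, 0.0, -0.0, -4.2]
[-15.6, 29.2, 2.0, 0.0, -0.0, -4.2]
[-17.7, 27.9, 2.0, 0.0, -0.0, -4.2]
[-19.7, 26.5, 2.0, 0.0, -0.0, -4.2]
[-21.7, 25.0, 2.0, 0.0, -0.0, -4.2]
[-23.4, 23.3, 2.0, 0.0, -0.0, -4.2]
[-25.1, 21.5, 2.0, 0.0, -0.0, -4.2]
[-26.6, 19.6, 2.0, 0.0, -0.0, -4.2]
red 187 top 0.0879 c [ 0.5151 -0.1052] med [ 0.515  -0.1054] ext [0.016 0.016]
green 126 top 0.0875 c [ 0.5545 -0.1293] med [ 0.555  -0.1298] ext [0.015 0.015]
yellow 220 top 0.0869 c [0.5613 0.2013] med [0.5613 0.2018] ext [0.016 0.018]
blue none
```

arm_command(
  targets=[
    [-9, 32, 1, 0, 0, -4.2],
    [-11, 31, 1, 0, 0, -4.2],
    [-13.5, 30, 1, 0, 0, -4.2],
    [-15.5, 29, 1, 0, 0, -4.2],
    [-17.5, 28, 1, 0, 0, -4.2],
    [-20, 26.5, 1, 0, 0, -4.2],
    [-21.5, 25, 1, 0, 0, -4.2],
    [-23.5, 23, 1, 0, 0, -4.2],
  ],
)

```text
clock: 20.45
position: [0.5542, -0.0657, 0.1179]
tool_rot: [-3.137, 0.003, 0.865]
force: [0.3, 0.1, 0.7]
grip_width: 0.0557
```

Run:
```python
from h import *
plan(554.7,-129,100,56.5,3)
d=bot.grab_frame('top'); W=cloud(d); caps(d,W,.4,.75,0.05,.3)
```

```text
n 3 dist [  0.5 -63.3 -17.9] turn [ 0.  -0.3  7. ]
[-15.9, 13.8, 5.9, -0.1, 0.1, -2.3]
[-16.5, 13.2, 5.9, -0.1, 0.1, -2.3]
[-17.0, 12.5, 6.0, -0.1, 0.1, -2.3]
red none
green none
yellow 214 top 0.0871 c [0.5613 0.2018] med [0.5614 0.2019] ext [0.016 0.017]
blue 134 top 0.0874 c [0.5505 0.2442] med [0.5499 0.2444] ext [0.015 0.015]
```

arm_command(
  targets=[
    [-15, 13.5, 4, 0, 0, -2.3],
    [-15.5, 13, 4, 0, 0, -2.3],
    [-10, 8.5, 4, 0, 0, -1.8],
    [0, 0, 0, 0, 0, 0],
    [0, 0, 0, 0, 0, 0],
  ],
)

```text
clock: 21.0
position: [0.5534, -0.1296, 0.1042]
tool_rot: [-3.135, 0.007, 0.974]
force: [0.6, 0.2, 0.4]
grip_width: 0.0557
```

Run:
```python
from h import *
plan(554.7,-129,90,56.5,1)
```

```text
n 1 dist [  1.3   0.6 -14.2] turn [ 0.1 -0.5  0.7]
[1.4, 0.8, 14.2, -0.4, 0.4, -0.7]
```

arm_command(
  targets=[
    [0, 0.5, 10, -0.3, 0.4, -0.7],
    [0, 0, 14, 0, 0, 0],
    [0, 0, 14, 0, 0, 0],
    [0, 0, 14, 0, 0, 0],
    [0, 0, 14, 0, 0, 0],
    [0, 0, 10, 0, 0, 0],
    [0, 0, 4, 0, 0, 0],
    [0, 0, 0, 0, 0, 0],
  ],
)

```text
clock: 21.8
position: [0.5533, -0.1253, 0.0173]
tool_rot: [-3.138, 0.0, 0.987]
force: [0.2, -0.3, 0.3]
grip_width: 0.0556
```

Run:
```python
from h import *
plan(554.7,-129,21,56.5,1)
```

```text
n 1 dist [ 1.4 -3.7  3.7] turn [-0.1 -0.2 -0. ]
[-2.3, 3.1, -3.7, -0.2, 0.0, 0.0]
```

arm_command(
  targets=[
    [-2.3, 3, -3.7, -0.2, 0, 0],
    [0, 0, 0, 0, 0, 0],
    [0, 0, 0, 0, 0, 0],
  ],
)

```text
clock: 22.1
position: [0.5554, -0.1297, 0.0224]
tool_rot: [3.14, -0.0, 0.986]
force: [0.8, -0.0, -0.6]
grip_width: 0.0557
```

arm_command(
  targets=[
    [0, 0, 0, 0, 0, 0],
    [0, 0, 0, 0, 0, 0],
    [0, 0, 0, 0, 0, 0],
    [0, 0, 0, 0, 0, 0],
    [0, 0, 0, 0, 0, 0],
    [0, 0, 0, 0, 0, 0],
    [0, 0, 0, 0, 0, 0],
  ],
  grip=0,
)

```text
clock: 22.8
position: [0.5559, -0.1297, 0.0233]
tool_rot: [3.139, -0.001, 0.986]
force: [0.2, -0.1, 0.9]
grip_width: 0.0269
```

arm_command(
  targets=[
    [0, 0, -15, 0, 0, 0],
    [0, 0, -30, 0, 0, 0],
    [0, 0, -30, 0, 0, 0],
    [0, 0, -28, 0, 0, 0],
    [0, 0, 0, 0, 0, 0],
  ],
)

```text
clock: 23.3
position: [0.5551, -0.1299, 0.1334]
tool_rot: [3.14, -0.001, 0.985]
force: [-0.1, 0.0, -0.5]
grip_width: 0.0268
```

```bash
python3 -c "
from h import *
print(bot.observe()['grip_width'])
plan(573.6,157.9,130,14.2,10)"
```

```text
0.02684321347747353
n 10 dist [ 18.5 287.8  -3.4] turn [  0.1   0.1 -42.3]
[25.0, -14.4, 0.3, 0.0, -0.0, 4.2]
[23.9, -16.2, 0.3, 0.0, -0.0, 4.2]
[22.6, -17.9, 0.3, 0.0, -0.0, 4.2]
[21.2, -19.5, 0.3, 0.0, -0.0, 4.2]
[19.8, -21.0, 0.3, 0.0, -0.0, 4.2]
[18.2, -22.4, 0.3, 0.0, -0.0, 4.2]
[16.5, -23.7, 0.3, 0.0, -0.0, 4.2]
[14.7, -24.8, 0.3, 0.0, -0.0, 4.2]
[12.8, -25.8, 0.3, 0.0, -0.0, 4.2]
[10.9, -26.7, 0.3, 0.0, -0.0, 4.2]
```

arm_command(
  targets=[
    [25, -14.5, 0, 0, 0, 4.2],
    [24, -16, 0, 0, 0, 4.2],
    [22.5, -18, 0, 0, 0, 4.2],
    [21, -19.5, 0, 0, 0, 4.2],
    [20, -21, 0, 0, 0, 4.2],
    [18, -22.5, 0, 0, 0, 4.2],
    [16.5, -23.5, 0, 0, 0, 4.2],
    [14.5, -25, 0, 0, 0, 4.2],
  ],
)

```text
clock: 24.1
position: [0.5718, 0.1035, 0.1393]
tool_rot: [3.138, -0.006, 0.369]
force: [0.1, -0.1, -0.1]
grip_width: 0.0264
```

```bash
python3 -c "
from h import *
plan(573.6,157.9,125,14.2,3)"
```

```text
n 3 dist [  1.8  54.4 -14.3] turn [ 0.1  0.4 -6.9]
[7.0, -16.7, 4.8, 0.1, -0.1, 2.3]
[6.4, -17.0, 4.8, 0.1, -0.1, 2.3]
[5.7, -17.2, 4.8, 0.1, -0.1, 2.3]
```

arm_command(
  targets=[
    [7, -16.5, 5, 0, -0.1, 2.3],
    [6, -16, 5, 0, -0.1, 2.3],
    [4, -11, 4, 0, -0.1, 1.8],
    [0, 0, 0, 0, 0, 0],
    [0, 0, 0, 0, 0, 0],
  ],
)

```text
clock: 24.6
position: [0.5727, 0.1574, 0.1266]
tool_rot: [3.141, -0.002, 0.257]
force: [0.7, -1.0, 0.2]
grip_width: 0.0265
```

```bash
python3 -c "
from h import *
plan(573.6,157.9,60,14.2,4)"
```

```text
n 4 dist [  0.9   0.5 -66.6] turn [ 0.   0.1 -0.5]
[0.2, -0.1, 16.6, 0.0, -0.0, 0.1]
[0.2, -0.1, 16.6, 0.0, -0.0, 0.1]
[0.2, -0.1, 16.6, 0.0, -0.0, 0.1]
[0.2, -0.1, 16.6, 0.0, -0.0, 0.1]
```

arm_command(
  targets=[
    [0, 0, 16, 0, 0, 0.2],
    [0, 0, 16, 0, 0, 0.2],
    [0, 0, 16, 0, 0, 0],
    [0, 0, 14, 0, 0, 0],
    [0, 0, 8, 0, 0, 0],
    [0, 0, 0, 0, 0, 0],
  ],
)

```text
clock: 25.2
position: [0.5742, 0.1522, 0.057]
tool_rot: [3.141, -0.005, 0.249]
force: [-0.6, -0.5, 0.2]
grip_width: 0.0271
```

```bash
python3 -c "
from h import *
plan(573.6,157.9,25,14.2,4)"
```

```text
n 4 dist [ -0.6   5.7 -32. ] turn [-0.   0.3 -0.1]
[0.2, -1.4, 8.0, 0.0, -0.1, 0.0]
[0.2, -1.4, 8.0, 0.0, -0.1, 0.0]
[0.2, -1.4, 8.0, 0.0, -0.1, 0.0]
[0.2, -1.4, 8.0, 0.0, -0.1, 0.0]
```

arm_command(
  targets=[
    [0.5, -5.5, 2, 0, -0.2, 0],
    [0, 0, 8, 0, 0, 0],
    [0, 0, 8, 0, 0, 0],
    [0, 0, 8, 0, 0, 0],
    [0, 0, 4, 0, 0, 0],
    [0, 0, 0, 0, 0, 0],
  ],
)

```text
clock: 25.8
position: [0.5741, 0.1584, 0.0257]
tool_rot: [3.141, -0.003, 0.25]
force: [0.2, -0.7, 0.4]
grip_width: 0.0266
```

```bash
python3 -c "
from h import *
plan(573.6,157.9,23,14.2,1)"
```

```text
n 1 dist [-0.5 -0.5 -2.7] turn [ 0.   0.2 -0.1]
[-0.6, 0.3, 2.7, 0.0, -0.2, 0.1]
```

arm_command(
  targets=[
    [0, 0, 2, 0, -0.2, 0],
    [0, 0, 0.5, 0, 0, 0],
    [0, 0, 0, 0, 0, 0],
  ],
)

```text
clock: 26.1
position: [0.5742, 0.1582, 0.0234]
tool_rot: [3.141, 0.001, 0.249]
force: [0.2, -0.0, -0.4]
grip_width: 0.0267
```

arm_command(
  targets=[
    [0, 0, 0, 0, 0, 0],
    [0, 0, 0, 0, 0, 0],
    [0, 0, 0, 0, 0, 0],
    [0, 0, 0, 0, 0, 0],
    [0, 0, 0, 0, 0, 0],
  ],
  grip=65,
)

```text
clock: 26.6
position: [0.5747, 0.1583, 0.0239]
tool_rot: [3.141, -0.0, 0.249]
force: [-0.4, 0.8, 0.3]
grip_width: 0.0556
```

arm_command(
  targets=[
    [0, 0, -15, 0, 0, 0],
    [0, 0, -30, 0, 0, 0],
    [0, 0, -30, 0, 0, 0],
    [0, 0, -25, 0, 0, 0],
    [0, 0, 0, 0, 0, 0],
  ],
)

```text
clock: 27.1
position: [0.5746, 0.1577, 0.1311]
tool_rot: [3.141, -0.0, 0.248]
force: [1.0, 0.4, 0.6]
grip_width: 0.0555
```

Run:
```python
from h import *
plan(515.5,-105,110,56.5,9)
d=bot.grab_frame('top'); W=cloud(d); caps(d,W,.4,.75,-.4,.3)
```

```text
n 9 dist [ -59.1 -262.7  -21.1] turn [ 0.   0.  42.3]
[-13.5, 26.7, 2.4, 0.0, 0.0, -4.7]
[-15.7, 25.5, 2.4, 0.0, 0.0, -4.7]
[-17.7, 24.1, 2.4, 0.0, 0.0, -4.7]
[-19.6, 22.6, 2.4, 0.0, 0.0, -4.7]
[-21.4, 20.9, 2.4, 0.0, 0.0, -4.7]
[-23.0, 19.1, 2.4, 0.0, 0.0, -4.7]
[-24.5, 17.1, 2.4, 0.0, 0.0, -4.7]
[-25.9, 15.1, 2.4, 0.0, 0.0, -4.7]
[-27.0, 12.9, 2.4, 0.0, 0.0, -4.7]
red 185 top 0.0879 c [ 0.5157 -0.1053] med [ 0.5152 -0.1053] ext [0.017 0.016]
green 153 top 0.0869 c [0.5736 0.1572] med [0.5729 0.1576] ext [0.015 0.018]
yellow none
blue none
```

arm_command(
  targets=[
    [-13.5, 26.5, 1, 0, 0, -4.7],
    [-15.5, 25.5, 1, 0, 0, -4.7],
    [-17.5, 24, 1, 0, 0, -4.7],
    [-19.5, 22.5, 1, 0, 0, -4.7],
    [-21.5, 21, 1, 0, 0, -4.7],
    [-23, 19, 1, 0, 0, -4.7],
    [-24.5, 17, 1, 0, 0, -4.7],
    [-20, 12, 1, 0, 0, -4],
  ],
)

```text
clock: 27.95
position: [0.5216, -0.0731, 0.1197]
tool_rot: [-3.138, 0.004, 0.925]
force: [0.7, -0.4, 0.4]
grip_width: 0.0553
```

Run:
```python
from h import *
plan(515.8,-105,105,56.5,3)
```

```text
n 3 dist [ -5.8 -31.9 -14.7] turn [ 0.1 -0.3  3.5]
[-9.6, 4.9, 4.9, -0.1, 0.1, -1.2]
[-9.7, 4.7, 4.9, -0.1, 0.1, -1.2]
[-9.8, 4.5, 4.9, -0.1, 0.1, -1.2]
```

arm_command(
  targets=[
    [-9, 5, 4, -0.1, 0.1, -1.2],
    [-9, 5, 4, -0.1, 0.1, -1.2],
    [-6, 3, 3, -0.1, 0.1, -0.8],
    [0, 0, 0, 0, 0, 0],
    [0, 0, 0, 0, 0, 0],
  ],
)

```text
clock: 28.45
position: [0.5153, -0.105, 0.1073]
tool_rot: [-3.14, 0.001, 0.979]
force: [0.7, 0.6, 0.2]
grip_width: 0.0552
```

Run:
```python
from h import *
plan(515.8,-105,90,56.5,1)
```

```text
n 1 dist [  0.5   0.  -17.3] turn [-0.  -0.1  0.4]
[0.3, 0.5, 17.3, -0.1, 0.0, -0.4]
```

arm_command(
  targets=[
    [0, 0, 12, 0, 0, -0.4],
    [0, 0, 14, 0, 0, 0],
    [0, 0, 14, 0, 0, 0],
    [0, 0, 14, 0, 0, 0],
    [0, 0, 14, 0, 0, 0],
    [0, 0, 10, 0, 0, 0],
    [0, 0, 4, 0, 0, 0],
    [0, 0, 0, 0, 0, 0],
  ],
)

```text
clock: 29.25
position: [0.5157, -0.0995, 0.0184]
tool_rot: [-3.139, -0.0, 0.993]
force: [0.7, -0.1, -0.7]
grip_width: 0.0556
```

Run:
```python
from h import *
plan(515.8,-105,21,56.5,1)
```

```text
n 1 dist [ 0.1 -5.5  2.6] turn [-0.1 -0.1 -0.4]
[-4.6, 3.1, -2.6, -0.1, -0.0, 0.4]
```

arm_command(
  targets=[
    [-4.5, 3, -2.5, -0.1, 0, 0.4],
    [0, 0, 0, 0, 0, 0],
    [0, 0, 0, 0, 0, 0],
  ],
)

```text
clock: 29.55
position: [0.5165, -0.1054, 0.0221]
tool_rot: [3.141, -0.001, 0.986]
force: [-0.7, 0.4, 0.1]
grip_width: 0.0551
```

arm_command(
  targets=[
    [0, 0, 0, 0, 0, 0],
    [0, 0, 0, 0, 0, 0],
    [0, 0, 0, 0, 0, 0],
    [0, 0, 0, 0, 0, 0],
    [0, 0, 0, 0, 0, 0],
    [0, 0, 0, 0, 0, 0],
    [0, 0, 0, 0, 0, 0],
  ],
  grip=0,
)

```text
clock: 30.25
position: [0.5169, -0.1054, 0.0229]
tool_rot: [3.14, -0.002, 0.986]
force: [0.1, -0.2, -0.3]
grip_width: 0.0268
```

arm_command(
  targets=[
    [0, 0, -15, 0, 0, 0],
    [0, 0, -30, 0, 0, 0],
    [0, 0, -30, 0, 0, 0],
    [0, 0, -28, 0, 0, 0],
    [0, 0, 0, 0, 0, 0],
  ],
)

```text
clock: 30.75
position: [0.5157, -0.1054, 0.1286]
tool_rot: [-3.141, -0.0, 0.986]
force: [-0.0, 0.2, -1.9]
grip_width: 0.0268
```

```bash
python3 -c "
from h import *
print(bot.observe()['grip_width'])
plan(584.9,113.3,130,14.2,9)"
```

```text
0.026761763252227587
n 9 dist [ 69.2 218.7   1.4] turn [ -0.    0.  -42.3]
[24.5, -7.0, -0.1, -0.0, -0.0, 4.7]
[23.8, -9.0, -0.1, -0.0, -0.0, 4.7]
[23.0, -10.9, -0.1, -0.0, -0.0, 4.7]
[22.1, -12.8, -0.1, -0.0, -0.0, 4.7]
[20.9, -14.5, -0.1, -0.0, -0.0, 4.7]
[19.7, -16.2, -0.1, -0.0, -0.0, 4.7]
[18.3, -17.8, -0.1, -0.0, -0.0, 4.7]
[16.8, -19.2, -0.1, -0.0, -0.0, 4.7]
[15.1, -20.5, -0.2, -0.0, -0.0, 4.7]
```

arm_command(
  targets=[
    [24.5, -7, 0, 0, 0, 4.7],
    [24, -9, 0, 0, 0, 4.7],
    [23, -11, 0, 0, 0, 4.7],
    [22, -13, 0, 0, 0, 4.7],
    [21, -14.5, 0, 0, 0, 4.7],
    [19.5, -16, 0, 0, 0, 4.7],
    [18, -18, 0, 0, 0, 4.7],
    [13, -15, 0, 0, 0, 4],
  ],
)

```text
clock: 31.55
position: [0.5771, 0.0868, 0.1252]
tool_rot: [3.141, 0.003, 0.312]
force: [-0.6, 0.4, -0.3]
grip_width: 0.0268
```

```bash
python3 -c "
from h import *
plan(584.9,113.3,125,14.2,3)"
```

```text
n 3 dist [ 7.8 26.5 -0.2] turn [ 0.1 -0.1 -3.7]
[5.2, -7.6, 0.0, 0.0, 0.0, 1.2]
[5.0, -7.7, 0.0, 0.0, 0.0, 1.2]
[4.8, -7.8, 0.0, 0.0, 0.0, 1.2]
```

arm_command(
  targets=[
    [5, -7.5, 0, 0, 0, 1.2],
    [5, -7.5, 0, 0, 0, 1.2],
    [3, -4.5, 0, 0, 0, 0.8],
    [0, 0, 0, 0, 0, 0],
    [0, 0, 0, 0, 0, 0],
  ],
)

```text
clock: 32.05
position: [0.5831, 0.1133, 0.1213]
tool_rot: [3.14, 0.006, 0.256]
force: [-0.3, -0.3, -0.8]
grip_width: 0.0267
```

```bash
python3 -c "
from h import *
plan(584.9,113.3,60,14.2,4)"
```

```text
n 4 dist [  1.8   0.  -61.3] turn [ 0.2 -0.3 -0.5]
[0.5, 0.1, 15.3, 0.0, 0.1, 0.1]
[0.5, 0.1, 15.3, 0.0, 0.1, 0.1]
[0.5, 0.1, 15.3, 0.0, 0.1, 0.1]
[0.5, 0.1, 15.3, 0.0, 0.1, 0.1]
```

arm_command(
  targets=[
    [0.5, 0, 15, 0, 0.1, 0.2],
    [0.5, 0, 15, 0, 0.1, 0.2],
    [0.5, 0, 15, 0, 0.1, 0],
    [0, 0, 12, 0, 0, 0],
    [0, 0, 7, 0, 0, 0],
    [0, 0, 0, 0, 0, 0],
  ],
)

```text
clock: 32.65
position: [0.5845, 0.1097, 0.0553]
tool_rot: [3.14, 0.0, 0.247]
force: [-0.9, 0.2, 1.0]
grip_width: 0.0264
```

```bash
python3 -c "
from h import *
plan(584.9,113.3,25,14.2,4)"
```

```text
n 4 dist [  0.4   3.6 -30.3] turn [0.1 0.  0.1]
[0.3, -0.9, 7.6, 0.0, 0.0, -0.0]
[0.3, -0.9, 7.6, 0.0, 0.0, -0.0]
[0.3, -0.8, 7.6, 0.0, 0.0, -0.0]
[0.3, -0.8, 7.6, 0.0, 0.0, -0.0]
```

arm_command(
  targets=[
    [1, -3.5, 2, 0, 0, 0],
    [0, 0, 8, 0, 0, 0],
    [0, 0, 8, 0, 0, 0],
    [0, 0, 7, 0, 0, 0],
    [0, 0, 3, 0, 0, 0],
    [0, 0, 0, 0, 0, 0],
  ],
)

```text
clock: 33.25
position: [0.5854, 0.1138, 0.0261]
tool_rot: [3.14, -0.002, 0.247]
force: [-0.8, -0.7, 0.2]
grip_width: 0.0267
```

```bash
python3 -c "
from h import *
plan(584.9,113.3,23,14.2,1)"
```

```text
n 1 dist [-0.5 -0.5 -3.1] turn [0.1 0.1 0. ]
[-0.6, 0.3, 3.1, 0.1, -0.1, -0.0]
```

arm_command(
  targets=[
    [0, 0, 2, 0, 0, 0],
    [0, 0, 1, 0, 0, 0],
    [0, 0, 0, 0, 0, 0],
  ],
)

```text
clock: 33.55
position: [0.5855, 0.1137, 0.0231]
tool_rot: [3.14, -0.002, 0.247]
force: [0.2, -0.2, -0.2]
grip_width: 0.0268
```

arm_command(
  targets=[
    [0, 0, 0, 0, 0, 0],
    [0, 0, 0, 0, 0, 0],
    [0, 0, 0, 0, 0, 0],
    [0, 0, 0, 0, 0, 0],
    [0, 0, 0, 0, 0, 0],
  ],
  grip=65,
)

```text
clock: 34.05
position: [0.5859, 0.1137, 0.0236]
tool_rot: [3.14, -0.003, 0.247]
force: [0.3, -1.1, 0.3]
grip_width: 0.0555
```

arm_command(
  targets=[
    [0, 0, -15, 0, 0, 0],
    [0, 0, -30, 0, 0, 0],
    [0, 0, -30, 0, 0, 0],
    [0, 0, -30, 0, 0, 0],
    [0, 40, -10, 0, 0, 0],
    [0, 40, -10, 0, 0, 0],
    [0, 40, -10, 0, 0, 0],
    [0, 0, 0, 0, 0, 0],
  ],
)

```text
clock: 34.85
position: [0.6158, -0.0057, 0.1724]
tool_rot: [3.139, -0.006, 0.25]
force: [-0.4, -0.3, -0.0]
grip_width: 0.0558
```

Run:
```python
from h import *
d=snap('scene'); cv2.imwrite('pics/f.png',cv2.resize(d['color'][200:360,300:540,::-1],(720,480)))
d=snap('top'); W=cloud(d); caps(d,W,.4,.75,0.05,.3)
cv2.imwrite('pics/ft.png',cv2.resize(d['color'][180:320,110:330,::-1],None,fx=3,fy=3))
```

```text
red none
green none
yellow 168 top 0.0869 c [0.5614 0.202 ] med [0.5619 0.2021] ext [0.016 0.016]
blue 153 top 0.0873 c [0.5505 0.2444] med [0.551 0.244] ext [0.015 0.015]
```

View pics/f.png

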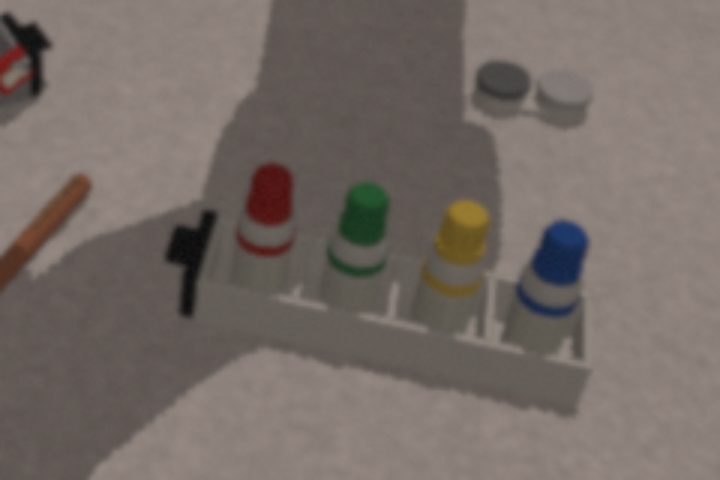

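View pics/ft.png

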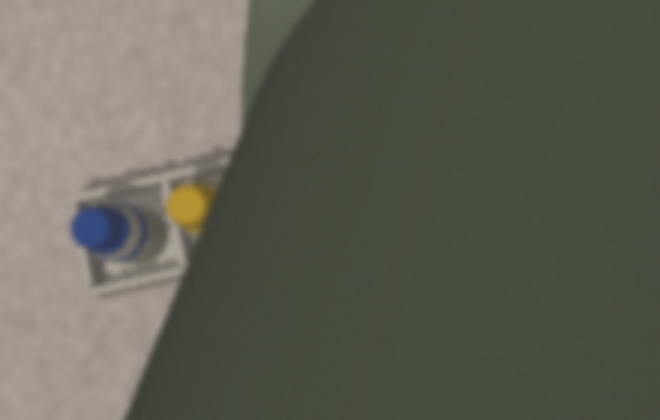

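The scene view shows all four bottles upright on their compartment floors. From the black end they stand red, green, yellow, blue, with cap centres at about (272,185), (366,205), (467,220) and (566,240) px. In the top view the arm hides red and green. I'm handing in.

Run:
```python
from h import *
d=snap('scene'); W=cloud(d); caps(d,W,.5,.65,.05,.3)
bot.job_done(); print(bot.observe()['clock'])
```

```text
red 243 top 0.0865 c [0.5856 0.1185] med [0.5862 0.1186] ext [0.017 0.017]
green 231 top 0.0866 c [0.5749 0.1618] med [0.5761 0.162 ] ext [0.016 0.017]
yellow 284 top 0.0866 c [0.562  0.2052] med [0.5629 0.2059] ext [0.02  0.019]
blue 255 top 0.0866 c [0.5523 0.2484] med [0.5534 0.2485] ext [0.016 0.016]
the job is handed in; nothing more can be done
the job is handed in; nothing more can be done
```

All four bottles are in the white rack in their original order: red is at the black end, then green, yellow and blue. I handed the job in at about 35 s on the robot clock, with the gripper clear of everything.

**Last checks**
- **Scene camera:** all four bottles stand upright, with cap tops at 86–87 mm, as expected for an 82 mm bottle on the 4 mm floor. Cap centres are within about 5 mm of the compartment centres.
- **Top camera:** when I last measured each of blue, yellow and green, they were within about 3 mm of centre. Red was hidden behind the arm in that view, so only the scene camera checked it after placing. The two cameras differ by about 4 mm along the row.

**What disagreed:** the fingertips sit about 21 mm behind the reported TCP, not 17 mm ahead as the interface text says. The first grip on the blue bottle therefore closed on its cap. I found this from the opening width and two cameras, opened the gripper and went about 33 mm lower. I then gripped every bottle by its body, at a measured opening of about 27 mm.

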